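# Charge the mineral feeder and hold its flush dial at the third click

### The job

Pick up the red scoop and use it (not the fingers) to move at least three of the four white mineral balls from the blue tub into the feeder's clear hopper, spilling none on the table, then set the scoop back down upright on its black mat and let go. After that press the feeder's orange dial paddle down with the fingers, past the first two clicks to the third (red dot), and hold it there against its spring: finish while still holding it down. Leave the other things on the table where they are.

Things in the scene. Friction and masses are not known exactly. Their poses are not given: they have to be found in the camera images.
- scoop: Red flat scoop, loose, about 0.14 kg: floor 96 x 76 x 2 mm, sides 34 high and set 28 back from the lip, back wall 40 high, inside 70 wide x 78 deep. Origin at the underside's middle; its +x points to the handle, its open mouth faces -x. Upright black handle, 16 (scoop x) x 26 (y) mm in section, centred 43 mm along +x, top 125 mm above the underside. Starts on the mat, mouth roughly to the robot.
- scoop_grip (a point): Centre of the scoop's handle, 105 mm above the scoop's underside (20 mm below the handle's top); axes as the scoop.
- scoop_lip (a point): Middle of the lip of the scoop's mouth, at the underside, 45 mm from the scoop's origin along its -x; axes as the scoop.
- mat: Thin black rubber mat, fixed, 170 (its x) x 130 (its y) x 4 mm, the scoop's place. Origin at the centre of its underside. Mat and tub swap places between starts.
- tub: Blue open tub, fixed, outside 230 (its x) x 104 (y) x 52 mm high, walls 6, inside 218 x 92 mm, inner floor 10 mm above the table. Its x points roughly away from the robot; its -x end has a 50 degree ramp inside, foot at x = -74 mm. Origin: centre of its underside. Balls start at its x -78 to -8, y -35 to 35 mm; the scoop fits in lengthwise behind them, 8 mm to spare at each side.
- feeder: Water-treatment feeder, fixed, on a grey foot: open clear hopper with blue rim at its +y end, grey flush head (66 wide in y, 150 high) with the dial at its -y end. Its y is roughly the world's y. Origin on the table under the foot (foot spans x -110..60, y -83..143 mm).
- hopper_in (a point): Centre of the hopper's inner floor, 46 mm above the table; axes as the feeder. Inside the hopper is 134 (x) x 120 (y) mm and 58 mm deep, its rim 104 mm above the table.
- dial_axis (a point): Point on the flush dial's axis, 125 mm above the table, in the middle of the paddle's width; axes as the feeder. The dial turns about the feeder's x.
- dial_press (a point): Point to press: on the upper face of the dial's orange paddle, 90 mm out from the axis, mid-width. Moves with the dial. The paddle is 30 mm wide, 10 thick, sticks out to the feeder's -y side up to 108 mm from the axis (its mid-plane passes through the axis), and at rest rises 0.45 rad above level.
- flush_dial (a joint): Black dial of 80 mm with orange paddle, rad: 0 at rest, grows as the paddle goes down. Clicks at 0.30 (green dot), 0.60 (yellow), 0.90 (red: third, paddle 0.45 below level); hard stop 0.93. A white line on the disc points at the dots. A spring returns it to 0 when let go: pushing at 90 mm takes 1 to 11 N, a bump before each click, 7 to 9 N to hold the third. A soft force stop halts early.
- ball0_center (a point): Centre of white ceramic mineral ball 0, 30 mm in diameter, 30 g, rolls; starts in the tub. All four balls are alike.
- ball1_center (a point): Centre of white ceramic mineral ball 1, 30 mm in diameter, 30 g, rolls; starts in the tub. All four balls are alike.
- ball2_center (a point): Centre of white ceramic mineral ball 2, 30 mm in diameter, 30 g, rolls; starts in the tub. All four balls are alike.
- ball3_center (a point): Centre of white ceramic mineral ball 3, 30 mm in diameter, 30 g, rolls; starts in the tub. All four balls are alike.
- cartridge: Bystander: white filter cartridge standing, 64 mm diameter, 160 high; origin at its foot.
- jar: Bystander: amber jar with green cap, 70 mm diameter, 95 high; origin at its foot.
- cup: Bystander: red party cup, 86 mm diameter at the rim, 110 high; origin at its foot.
- tape: Bystander: roll of yellow tape lying flat, 96 mm diameter, 24 high; origin at its foot.
- spanner: Bystander: steel spanner lying flat.
- torch: Bystander: green hand torch lying, 32 mm diameter, 150 long.
Things that resemble listed ones, but are neither listed nor needed, are in the scene too. What is shaped like the scoop but pink or purple is not meant.

How it is judged:
On the way, in this order (a step that is already met when the one before it is completed fails the run):
1. at least three balls lie in the hopper ((distance between each of ball0_center, ball1_center, ball2_center and hopper_in below 0.078 m or distance between each of ball0_center, ball1_center, ball3_center and hopper_in below 0.078 m or distance between each of ball0_center, ball2_center, ball3_center and hopper_in below 0.078 m or distance between each of ball1_center, ball2_center, ball3_center and hopper_in below 0.078 m)), for 0.3 s.
2. the scoop stands upright on its mat, let go (x of scoop in the frame of mat between -0.07 and 0.07 m and y of scoop in the frame of mat between -0.05 and 0.05 m and height (world z) of scoop below 0.012 m and angle between scoop's own z axis and vertical below 0.12 rad and linear speed of scoop below 0.02 m/s and contact force between the fingers and scoop below 0.2 N), for 0.2 s.
3. the dial is held by the fingers at the third click (value of joint flush_dial above 0.84 rad and contact force between the fingers and flush_dial above 3 N and contact force between scoop and flush_dial below 0.2 N), for 0.5 s.
At the end, for the whole second after the job is handed in: At least 3 of 4 balls in the hopper (centre within 78 mm of its floor centre); scoop upright (0.12 rad), still, on the mat (within 70 x 50 mm of its centre), free of the fingers; dial above 0.84 rad, pressed by the fingers with over 3 N, not by the scoop, and still held at the end (all of step 2 and all of step 3 and (distance between each of ball0_center, ball1_center, ball2_center and hopper_in below 0.078 m or distance between each of ball0_center, ball1_center, ball3_center and hopper_in below 0.078 m or distance between each of ball0_center, ball2_center, ball3_center and hopper_in below 0.078 m or distance between each of ball1_center, ball2_center, ball3_center and hopper_in below 0.078 m)); the arm keeps its last pose, push and grip.
It fails at once if the fingers touch a ball (contact force between the fingers and ball0 above 0.3 N or contact force between the fingers and ball1 above 0.3 N or contact force between the fingers and ball2 above 0.3 N or contact force between the fingers and ball3 above 0.3 N).
It fails at once if a ball is spilled on the table (its centre lower than it can be in the tub) (height (world z) of any of ball0_center, ball1_center, ball2_center, ball3_center below 0.022 m).
It fails at once if the dial is pressed before three balls are in the hopper and the scoop is put down (value of joint flush_dial above 0.2 rad and (not (distance between each of ball0_center, ball1_center, ball2_center and hopper_in below 0.078 m or distance between each of ball0_center, ball1_center, ball3_center and hopper_in below 0.078 m or distance between each of ball0_center, ball2_center, ball3_center and hopper_in below 0.078 m or distance between each of ball1_center, ball2_center, ball3_center and hopper_in below 0.078 m) or height (world z) of scoop above 0.012 m)).
It fails at once if a bystander is moved more than 30 mm (distance of any of cartridge, jar, cup, tape, spanner, torch from where it was at the start of the episode above 0.03 m).
It also fails if it takes over 72 s, if anything falls off the work surface, if the arm or the gripper's body presses on something with over 40 N, if the wrist force passes 120 N, or if a joint passes its speed limit or range.

### The arm

A 7-joint arm with a two-finger parallel gripper is mounted at the origin on the work surface. World frame = base frame: x ahead of the robot, y to its left, z up, the work surface at z = 0. Lengths are in m, angles in rad, forces in N, time in s.
With the tool pointing down it reaches from about 0.425 to 0.95 m from the base axis. Payload 4.7 kg.
Tool frame: the origin (TCP) lies on the centre line of the jaws, within the pads' length; the fingertips stand robot.nose_length ahead of it and the grasp point (between the pads) lies 8 mm behind it (robot.nose_length is the distance from the TCP to the fingertips, in m); z points along the fingers, x is the direction in which the jaws open and shut, and the axes are right-handed (so a half turn about z gives the same grasp; the last joint's range is limited). The gripper opens to 85 mm and grips with 20 to 120 N. Pads are 22 mm wide; open, the fingers measure 114 mm over their backs; the gripper's body (76 mm by 85 mm) begins 54 mm behind the grasp point. The pads swing forward as they close: fully open they stand 13 mm farther back than shut.
Start: joints at [-1.3, 0.469, -0.049, 1.532, 0.024, 1.141, -0.082], TCP at [0.199, 0.645, 0.242] pointing down, gripper open.
Joint ranges: [-2.59, 2.59], [-0.33, 1.99], [-1.39, 1.29], [0.1, 2.45], [-1.04, 4.18], [0.21, 1.99], [-2.66, 2.66]. Speed limits (rad/s): [2.57, 2.57, 3.14, 3.14, 3.14, 3.14, 3.14].

### API

Orientations are given as [roll, pitch, yaw] about the fixed x, y, z axes, in that order (R = Rz(yaw) Ry(pitch) Rx(roll)).
In Python, from plant import robot gives the robot as it stands. Calls block until the motion is done:
- robot.goto(position, orientation): joint-space move of the TCP to a pose.
- robot.move_straight(position, vel=0.15, attitude=None, contact_N=None): straight line of the TCP; attitude=None keeps the orientation; vel is the mean speed in m/s. With contact_N (N) it stops when the force on the tool has changed by that much, and returns True; else False.
- robot.move_joints(angles): joint-space move.
- robot.grip(opening, strength=None): opening from 0.0 (shut) to 1.0 (fully open); strength is the grip in N (None keeps the last); returns when the fingers have stopped.
- robot.sleep(seconds).
- robot.inverse_kinematics(position, orientation): joint angles nearest the present ones, or None.
- robot.sense(): the state.
- robot.grab_frame(name): name is "scene" or "top"; returns a dict with "image" (400x640x3 uint8, red, green, blue), "range_z" (400x640 float32, m along the optical axis (not along the pixel's ray), 0 where there is no reading), "fx", "fy", "cx", "cy" (pixels), "R" (3x3) and "t" (3): a world point X has camera coordinates R X + t. Camera axes: x right, y down, z forward; pixel columns grow to the right and rows downward; lengths in m; the calibration is good to about 2 mm. A picture is of the moment at which its call begins.
A pose or a line that the arm cannot do raises robot.IKError and nothing moves.
- robot.close_job(): hands the job in, once; it reports no verdict.
The state is a dict: "t": time; "joint_pos": joint angles; "joint_velocities": joint speeds; "effort": joint torques, N m; "tcp_pos": TCP position; "tcp_rot": TCP orientation; "wrist_force": force on the tool from outside, world axes, zero at the start; "torque": the same for the moment, N m; "opening": opening from 0.0 (shut) to 1.0 (fully open).
Only numpy, scipy, OpenCV 4.12 (cv2) and the standard library are available. Lean on these libraries where they do the work, as an engineer would, in place of code of your own. Each camera call takes 0.05 s, during which the arm holds its last target. There are 200 camera calls.

## Working session

There is one attempt and no reset: what is moved stays moved. The work goes in short steps, each a Python script; the robot and the scene stay as the last script left them, time stands still between calls to the robot, and variables do not carry over. Pictures are saved under pics/ and viewed, about 8 in all and at most 12, crops included, and the job is handed in when it is done.

```bash
mkdir -p pics; ls; python3 - <<'E'
from plant import robot
import cv2,numpy as np
for n in("scene","top"):
    f=robot.grab_frame(n); cv2.imwrite(f"pics/{n}0.png",f["image"][:,:,::-1]); np.savez(f"{n}0.npz",**f)
    print(n,f["fx"],f["cx"],f["cy"],f["R"],f["t"], -f["R"].T@f["t"])
print(robot.sense(),robot.nose_length)
E
```

```text
pics
scene 402.4465803785585 318.262862570661 199.66431153653903 [[-0.3508886   0.9362953  -0.01510988]
 [ 0.76763429  0.27836464 -0.57727873]
 [-0.5362973  -0.21415939 -0.81640735]] [ 0.15638634 -0.34406742  1.58099406] [1.16687498 0.28793712 1.09447535]
top 394.0393674707001 314.44718856394 202.5799001801465 [[-5.57246227e-03 -9.99984348e-01  5.00949176e-04]
 [-9.91875393e-01  5.46360516e-03 -1.27095846e-01]
 [ 1.27091120e-01 -1.20511597e-03 -9.91890314e-01]] [0.0189866  0.53841005 1.1282268 ] [0.39075387 0.01740429 1.1874974 ]
{'t': 0.1, 'joint_pos': array([-1.29991737,  0.46938309, -0.04860647,  1.53360258,  0.02409219,
        1.14101286, -0.08231655]), 'joint_velocities': array([-0.00053164, -0.00101435,  0.00049039, -0.00206762,  0.00025238,
       -0.00117458,  0.00124399]), 'effort': array([ 2.99644962e-04, -5.11514640e+01, -4.71431238e-02, -2.38389802e+01,
        1.07687933e-02,  4.39436335e-03,  1.58425439e-05]), 'tcp_pos': array([0.1991575 , 0.6444024 , 0.24133945]), 'tcp_rot': array([3.14153993e+00, 1.81985620e-03, 1.27103742e+00]), 'wrist_force': array([ 0.69941073, -0.05832658,  1.04622093]), 'torque': array([ 0.0023997 ,  0.07779409, -0.00902642]), 'opening': 1.001170544151362} 0.011
```

View pics/scene0.png

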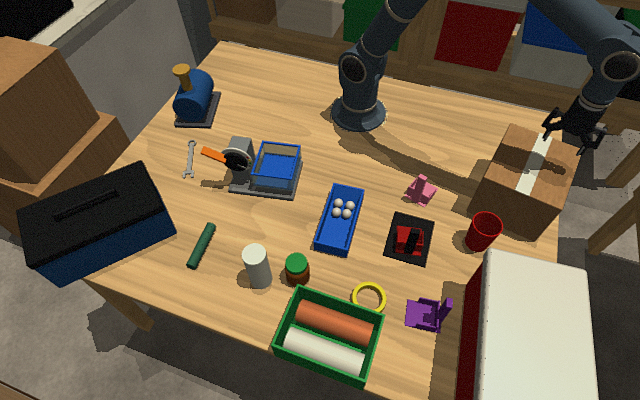

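View pics/top0.png

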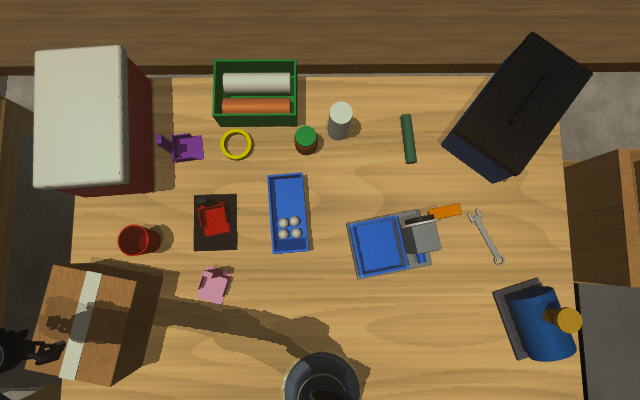

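Top view: scoop at (214,220) on its mat, tub at (289,213) with four balls at about (289,227), feeder hopper at (380,245), and orange paddle at (445,211). Pink and purple decoys are at (214,285) and (185,148).

```bash
cat > h.py <<'E'
import numpy as np,cv2
def cloud(f):
    z=np.asarray(f["range_z"],float);v,u=np.mgrid[:400,:640]
    c=np.stack([(u-f["cx"])/f["fx"]*z,(v-f["cy"])/f["fy"]*z,z],-1)
    P=(c-f["t"])@np.asarray(f["R"]); P[z<=0]=np.nan
    return P,cv2.cvtColor(np.ascontiguousarray(f["image"]),cv2.COLOR_RGB2HSV)
def rect(p):
    (c,s,a)=cv2.minAreaRect(p[:,:2].astype(np.float32)*1000); return np.round(c,1),np.round(s,1),round(a,1)
def box(P,x0,x1,y0,y1,z0,z1):
    return (P[...,0]>x0)&(P[...,0]<x1)&(P[...,1]>y0)&(P[...,1]<y1)&(P[...,2]>z0)&(P[...,2]<z1)
E
python3 - <<'E'
from h import *
for n in("top","scene"):
    f=dict(np.load(n+"0.npz"));P,H=cloud(f);h,s,v=H[...,0],H[...,1],H[...,2]
    print("==",n)
    def rep(name,m,r=True):
        q=P[m]; 
        if len(q)<4: print(name,len(q));return
        print(name,len(q),"med",np.round(np.median(q,0)*1e3,1),"lo",np.round(np.percentile(q,2,0)*1e3,1),"hi",np.round(np.percentile(q,98,0)*1e3,1),"rect",rect(q))
    red=((h<6)|(h>174))&(s>150)&(v>60); blue=(h>100)&(h<125)&(s>120); orange=(h>7)&(h<18)&(s>200)&(v>120)
    S=lambda z0,z1:box(P,.35,.62,.19,.40,z0,z1)
    rep("mat",S(-.004,.012)&(v<60)); rep("red",S(-.01,.06)&red); rep("redwall",S(.033,.055)&red); rep("redfloor",S(0,.015)&red)
    rep("handletop",S(.120,.14)); rep("handle",S(.06,.14))
    T=lambda z0,z1:box(P,.3,.62,.0,.19,z0,z1)
    rep("tubrim",T(.046,.06)&blue); rep("tuball",T(.005,.06)&blue)
    m=T(.02,.06)&(s<60)&(v>110);rep("balls",m)
    nn,lab,st,ce=cv2.connectedComponentsWithStats(m.astype(np.uint8))
    for i in range(1,nn):
        if st[i,4]>6:print("  ball px",ce[i],st[i,4],np.round(np.median(P[lab==i],0)*1e3))
    F=lambda z0,z1:box(P,.25,.6,-.45,-.05,z0,z1)
    rep("hoprim",F(.095,.112)&blue); rep("hopfloor",F(.035,.055)&blue)
    rep("head",F(.143,.16)); rep("orange",F(.1,.2)&orange);rep("foot",F(.006,.03)&(s<60))
    for nm,b in dict(cart=(.5,.8,-.1,0.05,.02,.2),jar=(.5,.75,0,.1,.02,.12)).items(): rep(nm,box(P,*b))
E
```

```text
== top
mat 1349 med [451.9 305.1   2.8] lo [404.2 254.4  -2. ] hi [567.2 379.    7.8] rect (array([485.9, 316.3]), array([168.2, 128.3]), 1.6)
red 670 med [488.2 315.4   5. ] lo [449.2 276.1  -0. ] hi [535.  357.3  43.6] rect (array([495.5, 321.4]), array([95.4, 87.2]), 10.4)
redwall 74 med [520.5 321.7  39.7] lo [478.  277.7  33.7] hi [534.9 359.   45.6] rect (array([504.6, 317.8]), array([52.7, 76.9]), 10.3)
redfloor 576 med [484.8 315.1   4.8] lo [449.1 276.    0.7] hi [535.1 348.9   9.4] rect (array([495.1, 320.8]), array([95.3, 85.5]), 11.2)
handletop 59 med [535.5 323.5 127.8] lo [527.5 311.1 121.1] hi [543.8 335.1 130.9] rect (array([536.2, 322.9]), array([16.3, 26.1]), 5.7)
handle 117 med [532.9 319.4 120.4] lo [526.7 310.1  62.5] hi [544.3 334.8 130.8] rect (array([536.2, 323.5]), array([16.7, 26.4]), 11.1)
tubrim 445 med [482.8  98.3  50.8] lo [394.3  38.1  46.6] hi [618.7 151.8  55. ] rect (array([508.6,  95.3]), array([228.9, 103.8]), 4.4)
tuball 2251 med [522.1  96.5  10.7] lo [397.2  43.5   5.6] hi [617.4 148.3  53.4] rect (array([508.6,  95.2]), array([229.1, 103.8]), 
[... 3178 characters left out ...]
 443.8 -278.3  150.9] lo [ 395.5 -321.7  143.7] hi [ 511.7 -229.2  159.2] rect (array([ 452.5, -292.4]), array([106.1, 122.6]), 21.8)
orange 181 med [ 501.5 -325.3  161.2] lo [ 485.9 -357.1  143. ] hi [ 516.7 -289.9  177.1] rect (array([ 500. , -324.8]), array([30.2, 69.3]), 13.1)
foot 794 med [ 483.8 -206.    16.1] lo [ 352.3 -298.3    7.5] hi [517.6 -83.2  24.4] rect (array([ 437.2, -272.3]), array([170.7, 369.6]), 11.8)
cart 1169 med [766.6 -30.4 101.7] lo [555.  -81.   25.8] hi [799.3  48.6 162.8] rect (array([670.4,  27. ]), array([121.4, 317.9]), 63.2)
jar 691 med [717.4  54.3  74.6] lo [508.   14.9  22.9] hi [748.8  92.7  98.1] rect (array([626.6,  61.5]), array([ 73.7, 256.9]), 80.9)
```

```bash
cat >> h.py <<'E'
from scipy.spatial.transform import Rotation as Ro
d=np.radians
MAT=np.array([.486,.316,0]);MY=d(1.6)
SCO=np.array([.4955,.3165,.004]);SY=d(10.5)
TUB=np.array([.509,.0957,0]);TY=d(4.4)
HOP=np.array([.410,-.159,.046]);FY=d(10.8)
def rz(a):return Ro.from_euler('z',a).as_matrix()
def lip(L,p,yaw,off=(.088,0,.097)):
    "TCP pose for a lip point, pitch (mouth up +), yaw"
    R=rz(yaw)@Ro.from_euler('y',p).as_matrix()
    return np.array(L)+R@np.array(off),[np.pi,p,yaw]
def tub(x,z,y=0):return TUB+rz(TY)@[x,y,0]+[0,0,z]
def hop(x,y,z):
    q=HOP+rz(FY)@[x,y,0]; q[2]=z; return q
E
python3 - <<'E'
from plant import robot
from h import *
def t(n,P):
    q=robot.inverse_kinematics(*P); o=robot.inverse_kinematics(P[0],[np.pi,-P[1][1],P[1][2]+np.pi])
    print(n,P[0].round(3),None if q is None else np.round(q,2),None if o is None else np.round(o,2))
t("grasp",lip(SCO+rz(SY)@[-.045,0,0],0,SY)); t("grasphi",lip(SCO+rz(SY)@[-.045,0,.15],0,SY))
t("tubin",lip(tub(.010,.01),0,TY));t("tubhi",lip(tub(.010,.12),0,TY));t("ramp",lip(tub(-.074,.01),0,TY))
t("up",lip(tub(-.100,.045),d(25),TY));t("uphi",lip(tub(-.1,.2),d(25),TY))
t("hophi",lip(hop(-.02,0,.20),d(25),FY))
for yw in (0,-90,90,45,-45,135,180):
  for p in(0,-30,-50,-65): t(f"pour{yw} {p}",lip(hop(0,0,.10)-rz(FY+d(yw))@[.02,0,0],d(p),FY+d(yw)))
t("press",(np.array([.5025,-.3465,.101]),[np.pi,0,FY]));t("presshi",(np.array([.5025,-.3465,.23]),[np.pi,0,FY]))
E
```

```text
grasp [0.538 0.324 0.101] [-0.81  0.55  0.27  1.79 -0.19  0.83 -0.26] [-0.35  0.57 -0.36  1.76  0.25  0.86  2.5 ]
grasphi [0.538 0.324 0.251] [-0.84  0.39  0.31  1.66 -0.13  1.11 -0.31] [-0.39  0.4  -0.3   1.63  0.13  1.13  2.6 ]
tubin [0.607 0.103 0.107] [-0.58  0.55  0.47  1.83 -0.32  0.84  0.13] [ 0.52  0.85 -1.18  1.76  0.87  1.15  2.28]
tubhi [0.607 0.103 0.217] [-0.62  0.42  0.52  1.74 -0.24  1.05  0.06] [ 0.53  0.68 -1.18  1.67  0.66  1.25  2.43]
ramp [0.523 0.097 0.107] [-0.6   0.43  0.43  2.02 -0.26  0.74  0.06] [ 0.58  0.72 -1.18  1.96  0.8   1.03  2.24]
up [0.53  0.097 0.096] [-0.51  0.66  0.41  1.73 -0.28  1.26  0.1 ] [ 0.48  0.98 -1.18  1.67  0.64  1.49  2.34]
uphi [0.53  0.097 0.251] [-0.51  0.48  0.41  1.61 -0.2   1.53  0.03] [ 0.48  0.76 -1.18  1.54  0.44  1.67  2.46]
hophi [ 0.509 -0.14   0.251] [-0.35  0.49  0.66  1.67 -0.09  1.47  0.53] [-0.59  0.66  1.11  1.68 -0.3   1.5  -2.35]
pour0 0 [ 0.477 -0.146  0.197] [-0.53  0.31  0.91  2.03 -0.31  0.94  0.74] [-0.67  0.39  1.13  2.04 -0.43  0.97 -2.27]
pour0 -30 [ 0.418 -0.158  0.228] [-0.56 -0.17  0.96  2.37 -0.35  0.46
[... 2332 characters left out ...]
 0.197] [-0.71  0.01  1.11  2.27 -0.01  0.87 -2.55] [-0.87  0.    1.28  2.27 -0.    0.87  0.59]
pour180 -30 [ 0.402 -0.16   0.228] [-0.63  0.56  1.12  1.9  -0.16  1.4  -2.36] [-0.42  0.42  0.77  1.9  -0.02  1.39  0.57]
pour180 -50 [ 0.447 -0.152  0.23 ] [-0.56  0.86  1.11  1.68 -0.15  1.71 -2.28] [-0.29  0.64  0.58  1.66  0.06  1.71  0.51]
pour180 -65 [ 0.479 -0.146  0.221] [-0.52  1.06  1.1   1.53 -0.09  1.9  -2.21] [-0.17  0.8   0.4   1.5   0.15  1.94  0.44]
press [ 0.502 -0.346  0.101] [ 0.06  0.6   0.66  1.85 -0.48  0.86  1.15] [-0.19  0.8   1.11  1.86 -0.84  1.04 -1.67]
presshi [ 0.502 -0.346  0.23 ] [-0.03  0.46  0.79  1.74 -0.36  1.09  1.06] [-0.21  0.59  1.12  1.75 -0.57  1.17 -1.88]
```

```bash
python3 - <<'E'
from plant import robot
from h import *
P,_=cloud(dict(np.load("top0.npz")))
print(P[300,115],P[290,60],P[370,110],P[240,137],P[100,80])
p=robot.sense()["tcp_pos"]
robot.move_straight([p[0],p[1],.36],vel=.3)
a,o=lip(SCO+rz(SY)@[-.045,0,.12],0,SY)
robot.goto(a+[0,0,.12],o); print(robot.sense()["t"])
f=robot.grab_frame("top");P,H=cloud(f)
m=box(P,.5,.57,.28,.36,.12,.135);print(m.sum(),rect(P[m]) if m.sum()>4 else 0)
f=robot.grab_frame("scene");P,H=cloud(f)
m=box(P,.5,.57,.28,.36,.12,.135);print(m.sum(),rect(P[m]) if m.sum()>4 else 0)
robot.move_straight(a,vel=.3)
hit=robot.move_straight(lip(SCO+rz(SY)@[-.045,0,0],0,SY)[0],vel=.08,contact_N=8)
s=robot.sense();print(hit,s["tcp_pos"],s["t"],s["wrist_force"])
if not hit:
    robot.grip(0.0,60); s=robot.sense();print(s["opening"],s["wrist_force"],s["t"])
    f=robot.grab_frame("scene");cv2.imwrite("pics/s1.png",cv2.resize(f["image"][150:330,300:520,::-1],None,fx=2.5,fy=2.5))
E
```

```text
[0.27719593 0.51599216 0.179519  ] [0.30235323 0.65617857 0.17808995] [0.10949347 0.51918816 0.17791228] [0.43222465 0.54404779 0.0113267 ] [0.78492104 0.61820588 0.21470716]
2.35
62 (array([535.8, 322.6]), array([16.1, 24.3]), 4.9)
58 (array([537.5, 324.6]), array([18.3, 25.7]), 5.5)
False [0.53807395 0.32452642 0.10153397] 4.65 [ 0.31585368  0.56795472 -0.49685897]
0.182210712490127 [ 0.3200543  -0.19669219  0.66344416] 5.2833
```

View pics/s1.png

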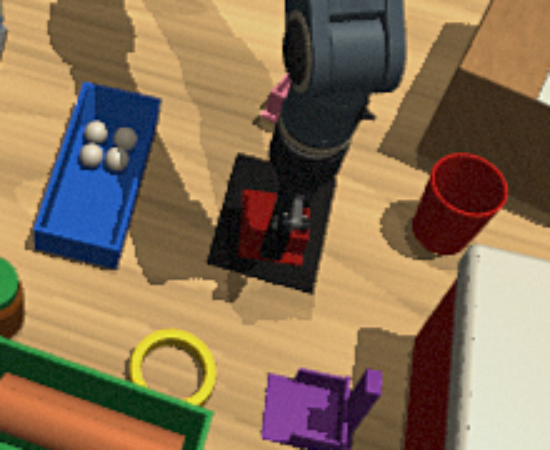

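The gripper holds the handle (opening 15.5 mm, which matches the 16 mm section). Next I lift, go above the tub and check the fit.

```bash
python3 - <<'E'
from plant import robot
from h import *
robot.grip(0.0,110)
p=robot.sense()["tcp_pos"]
robot.move_straight(p+[0,0,.12],vel=.15)
a,o=lip(tub(.008,.10),0,TY)
robot.goto(a,o); s=robot.sense(); print(s["t"],s["opening"],s["tcp_pos"]-a,s["tcp_rot"])
for n in("top","scene"):
    f=robot.grab_frame(n);P,H=cloud(f);h,S,v=H[...,0],H[...,1],H[...,2]
    red=((h<6)|(h>174))&(S>150)&(v>50)&box(P,.4,.75,-.05,.2,.08,.16)
    q=P[red]; print(n,len(q),rect(q),np.percentile(q[:,2],[2,20,50,98]).round(3))
    fl=q[q[:,2]<.115]; A=np.c_[fl[:,:2]-fl[:,:2].mean(0),np.ones(len(fl))]; print("floor plane",np.linalg.lstsq(A,fl[:,2],rcond=None)[0],rect(fl))
print("expect scoop centre",(tub(.053,.10)))
cv2.imwrite("pics/s2.png",cv2.resize(robot.grab_frame("scene")["image"][120:300,250:470,::-1],None,fx=2.5,fy=2.5))
E
```

```text
7.425 0.17139390203457522 [-0.00029439  0.00263225 -0.00026424] [-3.13987343e+00  4.59696103e-04  7.98274916e-02]
top 218 (array([564.6,  74.8]), array([93.3, 21.4]), 3.4) [0.097 0.099 0.101 0.137]
floor plane [ 0.00694014 -0.02272559  0.10095157] (array([564.5,  76. ]), array([92.8, 20.9]), 5.7)
scene 366 (array([565.1, 104.7]), array([99. , 74.7]), 4.8) [0.098 0.101 0.103 0.141]
floor plane [ 0.02920603 -0.00677025  0.10243927] (array([565.8, 103.5]), array([98.6, 73.1]), 6.3)
expect scoop centre [0.5618438  0.09976611 0.1       ]
```

View pics/s2.png

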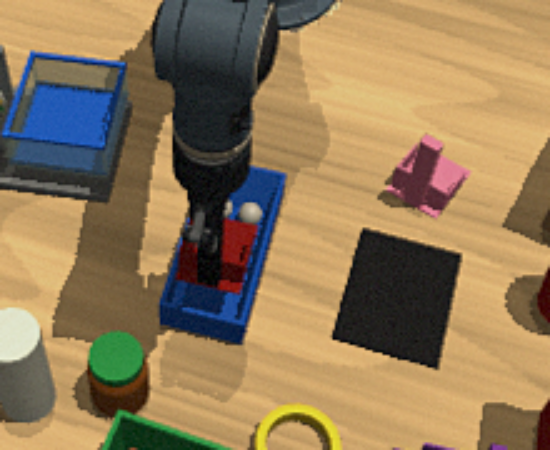

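```bash
python3 - <<'E'
from plant import robot
from h import *
robot.sleep(.3)
a,o=lip(tub(.008,.10),0,TY); s=robot.sense(); print(s["t"],s["tcp_pos"]-a,s["tcp_rot"],s["wrist_force"])
a,o=lip(tub(.008,.075,-.001),0,TY)
robot.move_straight(a,vel=.1,attitude=o); robot.sleep(.3)
s=robot.sense(); print(s["tcp_pos"]-a,s["tcp_rot"])
f=robot.grab_frame("scene");P,H=cloud(f);h,S,v=H[...,0],H[...,1],H[...,2]
red=((h<6)|(h>174))&(S>150)&(v>50)&box(P,.4,.75,-.05,.2,.05,.13); q=P[red]; 
w=q[(q[:,2]>.1)]; fl=q[q[:,2]<.09]
print("walls",rect(w),"floor",rect(fl),"expect",tub(.056,.075,-.001)[:2])
E
```

```text
7.875 [-6.65290348e-05  5.29674013e-04  5.27774892e-05] [-3.14151259e+00 -4.95314396e-05  7.76090539e-02] [-0.53461564  0.37183462 -1.44307739]
[3.29602816e-04 3.02935959e-05 5.51485290e-04] [-3.14138145e+00 -9.94885784e-04  7.67552435e-02]
walls (array([573.3, 100.9]), array([56.5, 74.9]), 4.9) floor (array([567.1,  98. ]), array([95.4, 73.9]), 4.9) expect [0.56491167 0.09899921]
```

```bash
python3 - <<'E'
from plant import robot
from h import *
a,o=lip(tub(.005,.062,-.0015),0,TY); robot.move_straight(a,vel=.1,attitude=o); robot.sleep(.2)
a,o=lip(tub(.005,.025,-.0015),0,TY); h1=robot.move_straight(a,vel=.06,attitude=o,contact_N=6)
s=robot.sense();print(h1,s["tcp_pos"]-a,s["wrist_force"])
if not h1:
    a,o=lip(tub(.005,.006,-.0015),0,TY); h2=robot.move_straight(a,vel=.02,attitude=o,contact_N=4)
    s=robot.sense();print(h2,s["tcp_pos"]-a,s["wrist_force"],s["tcp_rot"],s["t"])
E
```

```text
False [ 2.27954910e-04 -2.53788839e-05  7.12804549e-05] [-0.17403689 -0.14285413 -1.6340009 ]
True [-4.67073029e-05  1.59428387e-05  4.24805178e-03] [-0.2750431  -0.79906259  4.81497988] [-3.14155711e+00  4.53048438e-04  7.68109807e-02] 10.5917
```

```bash
python3 - <<'E'
from plant import robot
from h import *
a,o=lip(tub(-.072,.0105,-.0015),0,TY); h1=robot.move_straight(a,vel=.05,attitude=o,contact_N=18)
s=robot.sense();print(h1,s["tcp_pos"]-a,s["wrist_force"],s["tcp_rot"],s["t"])
for n in("scene","top"):
    f=robot.grab_frame(n);P,H=cloud(f);m=box(P,.38,.62,.04,.16,.012,.07)&(H[...,1]<70)&(H[...,2]>100)
    nn,lab,st,ce=cv2.connectedComponentsWithStats(m.astype(np.uint8))
    for i in range(1,nn):
        if st[i,4]>6:print(n,ce[i],st[i,4],(rz(TY).T@(np.median(P[lab==i],0)-TUB)).round(3))
    if n=="scene":cv2.imwrite("pics/s3.png",cv2.resize(f["image"][150:270,290:410,::-1],None,fx=4.5,fy=4.5))
E
```

```text
False [-0.0007406   0.00014819 -0.00028992] [1.06645063 1.58555387 4.90725338] [-3.14147357e+00  1.99338831e-03  7.70606181e-02] 12.2667
scene [350.79207921 205.18811881] 101 [-0.047  0.024  0.038]
top [299.32941176 234.21176471] 85 [-0.068 -0.029  0.037]
```

View pics/s3.png

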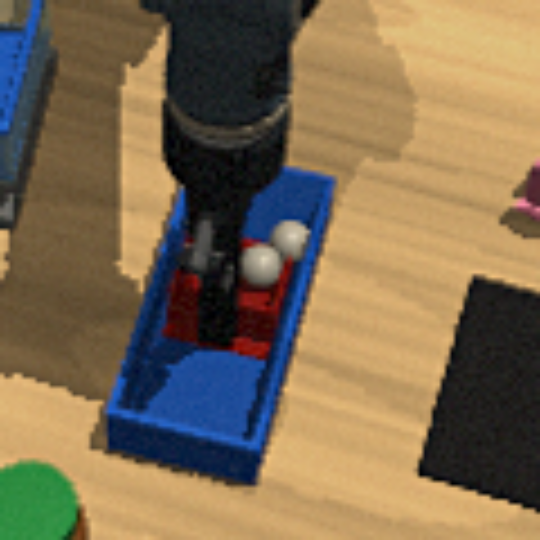

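Two balls sit visibly in the scoop, one at (262,265) in the crop and one against the ramp at (290,240). The hand hides the other two. I now tilt the mouth up along the ramp and look before lifting.

```bash
python3 - <<'E'
from plant import robot
from h import *
for th in (5,10,15,20,25):
    z=.096*np.sin(d(th)); a,o=lip(tub(-.072-z/np.tan(d(50))+.001,.0120+z,-.0015),d(th),TY)
    h1=robot.move_straight(a,vel=.05,attitude=o,contact_N=20)
    s=robot.sense();print(th,h1,(s["tcp_pos"]-a).round(4),s["wrist_force"].round(1),s["t"])
    if h1:break
robot.sleep(.4)
for n in("scene","top"):
    f=robot.grab_frame(n);P,H=cloud(f);m=box(P,.36,.62,.04,.16,.02,.11)&(H[...,1]<70)&(H[...,2]>90)
    nn,lab,st,ce=cv2.connectedComponentsWithStats(m.astype(np.uint8))
    for i in range(1,nn):
        if st[i,4]>6:print(n,ce[i],st[i,4],(rz(TY).T@(np.median(P[lab==i],0)-TUB)).round(3))
    c=f["image"][150:270,290:410,::-1] if n=="scene" else f["image"][170:290,230:350,::-1]
    cv2.imwrite(f"pics/s4{n}.png",cv2.resize(c,None,fx=3.3,fy=3.3))
cv2.imwrite("pics/s4.png",np.hstack([cv2.imread("pics/s4scene.png"),cv2.imread("pics/s4top.png")]))
E
```

```text
5 False [-0.0005 -0.0006 -0.0012] [-0.4  0.3 -2.4] 12.6167
10 False [-0.0009 -0.0005 -0.0012] [-1.1 -0.2 -3.1] 12.8667
15 False [-0.0008 -0.0002 -0.0008] [-0.1  0.2 -2.4] 13.1167
20 False [-0.0005 -0.0001 -0.0006] [-0.5  0.2 -2.6] 13.3667
25 False [-0.0002 -0.0001 -0.0004] [ 0.5 -1.2 -3. ] 13.6167
scene [350.11111111 197.27777778] 18 [-0.061  0.018  0.063]
scene [349.53125 206.5625 ] 32 [-0.035  0.023  0.05 ]
top [286.37804878 233.37804878] 82 [-0.064  0.007  0.062]
top [294.75172414 230.51724138] 145 [-0.054 -0.019  0.057]
```

View pics/s4.png

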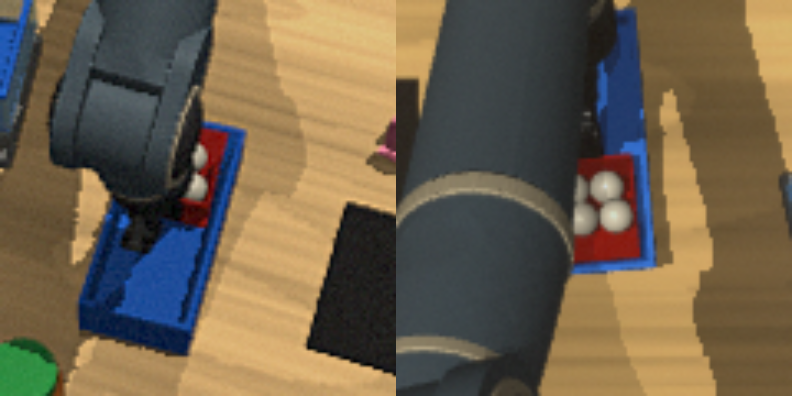

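All four balls are in the scoop (crop: about (607,185), (617,215), (580,190), (580,218)), and the wrist load of about 2.6 N fits. Next: lift and carry to the hopper.

```bash
python3 - <<'E'
from plant import robot
from h import *
s=robot.sense();p=s["tcp_pos"]
robot.move_straight(p+[.01,0,.17],vel=.15)
PY=FY-np.pi/2
L0=tub(-.10,.225); L1=hop(0,-.012,.24); th=d(25)
# move scoop middle along a line while yawing
off=np.array([.088,0,.097]); 
A,_=lip(L0,th,TY);B,_=lip(L1,th,PY)
for k in np.linspace(0,1,7)[1:]:
    o=[np.pi,th,TY+k*(PY-TY)]; pos=A+k*(B-A)
    try: robot.move_straight(pos,vel=.2,attitude=o)
    except robot.IKError as e: print("IK",k,e);break
    s=robot.sense();print(round(k,2),s["joint_pos"].round(2),s["t"])
print(s["tcp_pos"]-B,s["wrist_force"],s["opening"])
for p_,z in((0,.165),(-10,.15),(-20,.138),(-30,.12),(-45,.11)):
    q=robot.inverse_kinematics(*lip(hop(0,-.012,z),d(p_),PY));print(p_,None if q is None else q.round(2))
E
```

```text
0.17 [-0.4   0.42  0.44  1.64 -0.23  1.56 -0.07] 15.8833
0.33 [-0.32  0.39  0.52  1.69 -0.28  1.55 -0.14] 16.3667
0.5 [-0.22  0.38  0.59  1.72 -0.32  1.54 -0.19] 16.85
0.67 [-0.13  0.38  0.67  1.72 -0.38  1.55 -0.25] 17.3333
0.83 [-0.02  0.4   0.74  1.72 -0.44  1.55 -0.3 ] 17.8167
1.0 [ 0.09  0.44  0.8   1.69 -0.51  1.57 -0.37] 18.3
[ 0.00059853  0.00076509 -0.0002156 ] [ 0.3636094  -0.22719568 -2.84484479] 0.17490791919747586
0 [-0.33  0.21  0.92  1.95 -0.19  1.07 -0.7 ]
-10 [-0.53  0.11  0.96  2.05  0.07  0.93 -1.01]
-20 [-0.68  0.02  0.91  2.14  0.39  0.88 -1.39]
-30 [-0.62  0.02  0.67  2.22  0.66  0.89 -1.75]
-45 [-0.46  0.09  0.26  2.31  0.94  1.02 -2.22]
```

```bash
cat >> h.py <<'E'
def balls(f):
    P,H=cloud(f);m=box(P,.33,.5,-.25,-.07,.048,.10)&(H[...,1]<70)&(H[...,2]>90)
    nn,lab,st,ce=cv2.connectedComponentsWithStats(m.astype(np.uint8))
    return [(st[i,4],(rz(FY).T@(np.median(P[lab==i],0)-HOP)).round(3)) for i in range(1,nn) if st[i,4]>6]
E
python3 - <<'E'
from plant import robot
from h import *
PY=FY-np.pi/2
for p_,z,v in((12,.20,.15),(3,.17,.08),(-3,.163,.015),(-8,.155,.02),(-14,.145,.03),(-22,.135,.05),(-32,.12,.06),(-42,.112,.08)):
    a,o=lip(hop(0,-.012,z),d(p_),PY)
    try: h=robot.move_straight(a,vel=v,attitude=o,contact_N=12)
    except robot.IKError as e: print("IK",p_,e);break
    s=robot.sense();print(p_,h,s["wrist_force"].round(1),round(s["t"],2))
    if h:break
robot.sleep(.3)
for n in("scene","top"):
    f=robot.grab_frame(n);print(n,balls(f))
    c=f["image"][110:230,200:320,::-1] if n=="scene" else f["image"][180:300,330:450,::-1]
    cv2.imwrite(f"pics/s5{n}.png",cv2.resize(c,None,fx=3.3,fy=3.3))
cv2.imwrite("pics/s5.png",np.hstack([cv2.imread("pics/s5scene.png"),cv2.imread("pics/s5top.png")]))
print(robot.sense()["wrist_force"])
E
```

```text
12 False [ 0.1 -0.4 -3.4] 18.68
3 True [-0.9  3.  -0.4] 18.88
scene [(np.int32(10), array([-0.021, -0.059,  0.037]))]
top []
[0.42589856 6.81055039 5.07225411]
```

View pics/s5.png

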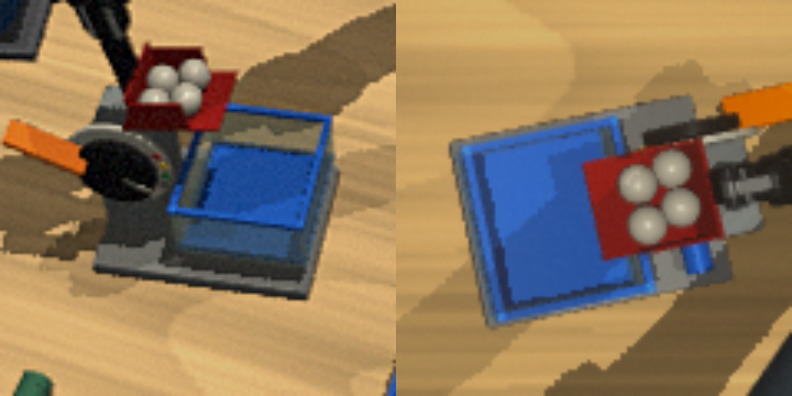

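The scoop still holds all four balls. Its back edge touched something at the flush head, so I back up and check heights there.

```bash
python3 - <<'E'
from plant import robot
from h import *
PY=FY-np.pi/2
a,o=lip(hop(0,-.005,.22),d(15),PY); robot.move_straight(a,vel=.1,attitude=o); robot.sleep(.2)
s=robot.sense();print(s["tcp_pos"]-a,s["wrist_force"],s["tcp_rot"],o,s["opening"])
for n in("top0","scene0"):
    P,_=cloud(dict(np.load(n+".npz"))); Q=((P-HOP)@rz(FY)).reshape(-1,3); Q[:,2]+=.046
    for y0 in range(-160,-60,20):
        r=[]
        for x0 in range(-100,100,20):
            k=Q[(Q[:,0]*1e3>=x0)&(Q[:,0]*1e3<x0+20)&(Q[:,1]*1e3>=y0)&(Q[:,1]*1e3<y0+20),2]; r.append(int(np.percentile(k,98)*1e3) if len(k) else -1)
        print(y0,r)
# measure held scoop
f=robot.grab_frame("scene");P,H=cloud(f);h,S,v=H[...,0],H[...,1],H[...,2]
q=P[((h<6)|(h>174))&(S>150)&(v>50)&box(P,.3,.6,-.35,-.05,.14,.32)]
print(rect(q),q[:,2].min(),((rz(FY).T@(q-HOP).T).T*1e3).min(0),((rz(FY).T@(q-HOP).T).T*1e3).max(0))
E
```

```text
[-0.00028099  0.00026952 -0.00064554] [ 0.43297428 -0.0171453  -3.11072188] [ 3.14062831  0.26189005 -1.38246584] [3.141592653589793, np.float64(0.2617993877991494), np.float64(-1.382300767579509)] 0.17326845648177872
-160 [18, 18, 20, 154, 152, 151, 171, 171, 149, 18]
-140 [17, 63, 63, 152, 153, 152, 178, 176, 18, 17]
-120 [16, 63, 63, 152, 152, 153, 175, 174, 19, 17]
-100 [17, 19, 19, 152, 152, 152, 171, 165, 20, 17]
-80 [18, 107, 108, 106, 107, 105, 157, 150, 107, 15]
-160 [-1, -1, -1, 153, 152, 153, 168, 169, 153, 19]
-140 [-1, -1, -1, 154, 153, 153, 177, 174, 70, 19]
-120 [15, 18, -1, 153, 154, 152, 175, 174, 80, 18]
-100 [-1, 16, -1, 151, 152, 153, 168, 172, 19, 17]
-80 [-1, 106, 106, 108, 110, 108, 158, 156, 104, 19]
(array([ 425.3, -208.3]), array([84.4, 91.1]), 8.9) 0.14726237568510384 [-37.54453914 -97.13798832 101.26237569] [ 47.07279157  -5.97110403 202.46261736]
```

```bash
python3 - <<'E'
from plant import robot
from h import *
PY=FY-np.pi/2
for p_,z,v in((15,.215,.1),(3,.17,.08),(-3,.163,.015),(-8,.155,.02),(-14,.145,.03),(-22,.135,.05),(-32,.12,.06),(-42,.112,.08)):
    a,o=lip(hop(-.024,-.008,z),d(p_),PY)
    try: h=robot.move_straight(a,vel=v,attitude=o,contact_N=12)
    except robot.IKError as e: print("IK",p_,e);break
    s=robot.sense();print(p_,h,s["wrist_force"].round(1),round(s["t"],2))
    if h:break
robot.sleep(.3)
for n in("scene","top"):
    f=robot.grab_frame(n);print(n,balls(f))
    c=f["image"][110:230,200:320,::-1] if n=="scene" else f["image"][180:300,330:450,::-1]
    cv2.imwrite(f"pics/s6{n}.png",cv2.resize(c,None,fx=3.3,fy=3.3))
cv2.imwrite("pics/s6.png",np.hstack([cv2.imread("pics/s6scene.png"),cv2.imread("pics/s6top.png")]))
print(robot.sense()["wrist_force"])
E
```

```text
15 False [ 0.4  0.4 -2.8] 20.28
3 False [-0.4 -0.5 -2.3] 20.8
-3 False [-0.4  0.1 -3.2] 21.64
-8 False [ 0.  -0.4 -0.8] 22.25
-14 False [-0.2 -0.  -2.3] 22.8
-22 False [ 0.2 -0.1 -1. ] 23.28
-32 False [ 0.2  0.2 -0.9] 23.83
-42 False [-0.9 -0.2 -0.6] 24.27
scene [(np.int32(8), array([-0.057,  0.067,  0.035])), (np.int32(36), array([-0.046,  0.042,  0.025])), (np.int32(11), array([-0.02 , -0.059,  0.036])), (np.int32(46), array([ 0.026, -0.041,  0.025])), (np.int32(36), array([ 0.074, -0.018,  0.042]))]
top [(np.int32(81), array([ 0.05 , -0.025,  0.025])), (np.int32(49), array([ 0.023, -0.042,  0.025]))]
[ 0.25126738  0.20538863 -1.46551755]
```

View pics/s6.png

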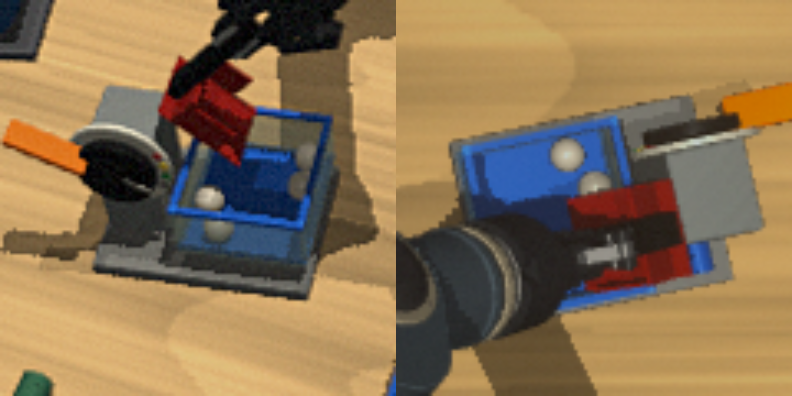

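All four balls lie in the hopper: two at the scene crop's (210,200)/(218,230) and two at (303,155)/(300,185). Now the scoop goes back to the mat.

```bash
python3 - <<'E'
from plant import robot
from h import *
PY=FY-np.pi/2
for p_,z in((-42,.16),(-20,.20),(0,.24)):
    a,o=lip(hop(-.024,-.008,z),d(p_),PY); robot.move_straight(a,vel=.15,attitude=o)
Y=d(5); M=MAT+rz(Y)@[-.045,0,0]
B,o=lip(M+[0,0,.15],0,Y)
robot.move_straight((a+B)/2+[0,0,.02],vel=.25,attitude=[np.pi,0,(PY+Y)/2])
robot.move_straight(B,vel=.25,attitude=o)
for n in("scene","top"):print(n,balls(robot.grab_frame(n)))
a,_=lip(M+[0,0,.02],0,Y);robot.move_straight(a,vel=.15,attitude=o);robot.sleep(.2)
s=robot.sense();print(s["t"],s["tcp_pos"]-a,s["tcp_rot"],s["joint_pos"].round(2))
a,_=lip(M+[0,0,-.001],0,Y);h=robot.move_straight(a,vel=.02,attitude=o,contact_N=3)
s=robot.sense();print(h,s["tcp_pos"]-a,s["wrist_force"],s["t"])
E
```

```text
scene [(np.int32(8), array([-0.056, -0.059,  0.034])), (np.int32(44), array([-0.047,  0.044,  0.027])), (np.int32(14), array([-0.024, -0.059,  0.035])), (np.int32(35), array([-0.007,  0.044,  0.027])), (np.int32(54), array([ 0.025, -0.042,  0.025])), (np.int32(36), array([ 0.073, -0.018,  0.041]))]
top [(np.int32(83), array([ 0.05 , -0.025,  0.024])), (np.int32(83), array([ 0.02 , -0.042,  0.025])), (np.int32(68), array([-0.014,  0.045,  0.026])), (np.int32(71), array([-0.051,  0.045,  0.026]))]
30.5833 [0.00049502 0.00030942 0.00096705] [-3.14056166e+00 -1.48442006e-03  8.72996629e-02] [-0.97  0.54  0.49  1.82 -0.33  0.86 -0.23]
True [ 7.88890965e-06 -1.32653133e-05  5.24892961e-03] [0.3303374  0.04120152 4.07653961] 31.3417
```

```bash
python3 - <<'E'
from plant import robot
from h import *
robot.grip(0.6); robot.sleep(.2)
p=robot.sense()["tcp_pos"]; robot.move_straight(p+[0,0,.15],vel=.12)
robot.goto([.50,.05,.33],[np.pi,0,FY])
s=robot.sense();print(s["t"])
for n in("top","scene"):
    f=robot.grab_frame(n);P,H=cloud(f);h,S,v=H[...,0],H[...,1],H[...,2]
    k=box(P,.35,.62,.19,.40,-.01,.14)
    red=k&((h<6)|(h>174))&(S>150)&(v>50);q=P[red];fl=q[q[:,2]<.02];t=P[k&(P[...,2]>.12)]
    print(n,rect(fl),"handle top",t.mean(0),rect(t), len(balls(f)))
    A=np.c_[fl[:,:2]-fl[:,:2].mean(0),np.ones(len(fl))];print(np.linalg.lstsq(A,fl[:,2],rcond=None)[0])
    Fm=box(P,.42,.6,-.42,-.26,.1,.2)&(h>7)&(h<18)&(S>200)&(v>120);q=(P[Fm]-HOP)@rz(FY)
    print("paddle rel hop x",np.percentile(q[:,0],[3,97]).round(4),"y",np.percentile(q[:,1],[1,99]).round(4),"tip z",(np.percentile(q[:,2],99)+.046).round(4),"slope",np.polyfit(q[:,1],q[:,2]+.046,1))
E
```

```text
34.475
top (array([484.5, 320.6]), array([95.3, 85.7]), 9.2) handle top [0.52723397 0.31849097 0.12741953] (array([527.4, 319.1]), array([15.3, 27.1]), 8.9) 4
[-0.00405518 -0.00581561  0.00468366]
paddle rel hop x [0.0416 0.0688] y [-0.2139 -0.1448] tip z 0.1769 slope [-0.47740654  0.0733464 ]
scene (array([488.3, 315.5]), array([100.7,  77.6]), 5.1) handle top [0.53117059 0.3199916  0.12760006] (array([530.2, 320.6]), array([17.7, 25. ]), 12.0) 5
[0.02617811 0.00907922 0.00643733]
paddle rel hop x [0.0462 0.0707] y [-0.2131 -0.145 ] tip z 0.176 slope [-0.47015217  0.07587095]
```

The scoop stands flat on the mat and the balls are in. Next I press the dial with the fingers shut and tilted 0.2 rad away from the head.

```bash
cat >> h.py <<'E'
TILT=.2
def press(h,z):
    "fingertip centre h out from dial axis, at world z"
    t=HOP+rz(FY)@[.0565,-.118-h-.011*np.sin(TILT),0]; t[2]=z+.011*np.cos(TILT); return t,[np.pi+TILT,0,FY]
def paddle(f):
    P,H=cloud(f);h,S,v=H[...,0],H[...,1],H[...,2]
    m=box(P,.42,.6,-.42,-.26,.05,.2)&(h>7)&(h<18)&(S>180)&(v>90);q=(P[m]-HOP)@rz(FY)
    return m.sum(),np.polyfit(q[:,1],q[:,2]+.046,1).round(4) if m.sum()>20 else None
E
python3 - <<'E'
from plant import robot
from h import *
robot.grip(0.0,60)
a,o=press(.086,.24); robot.goto(a,o)
a,o=press(.086,.19); robot.move_straight(a,vel=.1); robot.sleep(.3)
s=robot.sense(); w0=s["wrist_force"]; print(s["t"],s["tcp_pos"]-a,w0,s["joint_pos"].round(2),robot.nose_length)
for z in(.17,.15,.13,.115,.105,.100):
    a,o=press(.086,z); robot.move_straight(a,vel=.05); s=robot.sense(); print(z,(s["wrist_force"]-w0).round(1),(s["tcp_pos"]-a).round(4))
robot.sleep(.2); 
for n in("scene","top"):print(n,paddle(robot.grab_frame(n)))
print(robot.sense()["t"],robot.sense()["wrist_force"]-w0)
E
```

```text
37.575 [ 0.00011929 -0.00023051  0.0004852 ] [-0.10138282 -0.00138509 -0.02150333] [-0.05  0.68  1.03  1.67 -0.68  1.36  1.35] 0.011
0.17 [-0.5  1.   5.8] [ 0.0001 -0.      0.0003]
0.15 [-0.4  0.3  1.7] [-0.0003  0.0006 -0.0002]
0.13 [ 0.7 -3.5  4.8] [ 0.0001 -0.0016  0.0008]
0.115 [-0.3 -4.2  8. ] [ 0.0001 -0.0013  0.001 ]
0.105 [-1.6 -0.6 10.6] [-0.0002  0.0003  0.0009]
0.1 [-1.3  0.3  6.9] [-0.0003  0.0013  0.0002]
scene (np.int64(72), array([0.3751, 0.1755]))
top (np.int64(0), None)
40.575 [-1.32697806  1.24516744  6.62811557]
```

```bash
python3 - <<'E'
from plant import robot
from h import *
for z in(.096,.0935,.0915,.0905):
    a,o=press(.086,z); robot.move_straight(a,vel=.03); robot.sleep(.2); s=robot.sense(); print(z,s["wrist_force"].round(1),(s["tcp_pos"]-a).round(4))
robot.sleep(.5)
f=robot.grab_frame("scene");print(paddle(f));s=robot.sense();print(s["wrist_force"],s["t"],s["tcp_pos"]-a)
cv2.imwrite("pics/s7.png",cv2.resize(f["image"][110:230,180:320,::-1],None,fx=5,fy=5))
E
```

```text
0.096 [-1.8  1.2  7.4] [-0.0001  0.0016  0.0005]
0.0935 [-1.4  1.2  9.8] [0.     0.0016 0.0008]
0.0915 [-0.7  2.5 10.1] [0.0001 0.0016 0.0011]
0.0905 [-1.3  1.1 10.9] [0.0002 0.0016 0.0013]
(np.int64(67), array([0.4853, 0.1883]))
[-1.9542396   2.10737362 10.47198829] 42.9583 [0.00019238 0.00161207 0.00127136]
```

View pics/s7.png

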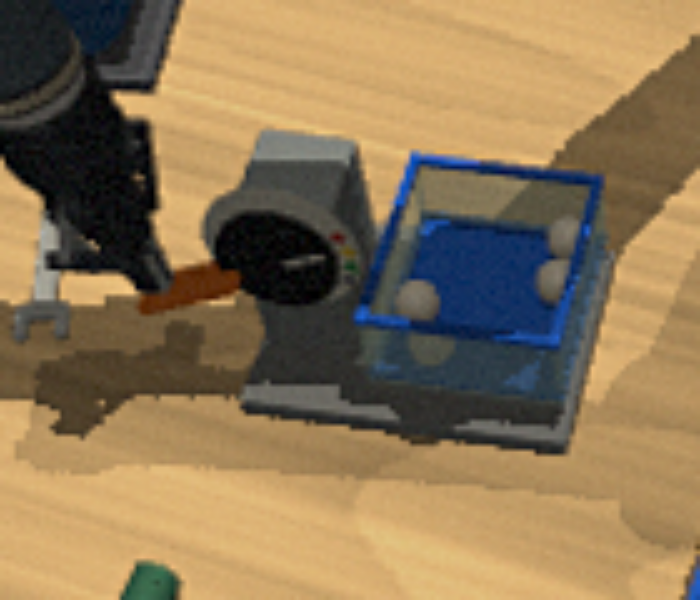

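Paddle slope 0.485 gives 0.45 rad below level, or a dial angle of about 0.90. The white line at (325,260) is hard to judge in this view because of parallax. I push gently on to see whether the force rises at the hard stop.

```bash
python3 - <<'E'
from plant import robot
from h import *
for z in(.0895,.0885,.0875,.0865):
    a,o=press(.086,z); robot.move_straight(a,vel=.02); robot.sleep(.3); s=robot.sense(); print(z,s["wrist_force"].round(1),(s["tcp_pos"]-a).round(4))
    if s["wrist_force"][2]>14.5: break
robot.sleep(.6)
f=robot.grab_frame("scene");print(paddle(f))
f=robot.grab_frame("top");print(balls(f));P,H=cloud(f);t=P[box(P,.35,.62,.19,.40,.12,.14)];print("handle",t.mean(0))
s=robot.sense();print(s["wrist_force"],s["t"],(s["tcp_pos"]-a).round(4))
E
```

```text
0.0895 [-1.4  2.8 11.8] [0.0002 0.0016 0.0014]
0.0885 [-1.   2.  11.5] [0.0003 0.0016 0.0016]
0.0875 [-1.5  2.2 13.5] [0.0004 0.0015 0.0017]
0.0865 [-2.9  2.9 15.7] [0.0005 0.0014 0.0024]
(np.int64(57), array([0.5102, 0.1905]))
[]
handle [0.52726661 0.31866469 0.12678132]
[-1.08809389  2.38332465 16.39213585] 45.8583 [0.0005 0.0014 0.0024]
```

```bash
python3 - <<'E'
from plant import robot
from h import *
print(balls(robot.grab_frame("scene")))
robot.close_job()
E
```

```text
[(np.int32(8), array([-0.055, -0.059,  0.033])), (np.int32(35), array([-0.046,  0.043,  0.027])), (np.int32(11), array([-0.024, -0.06 ,  0.033])), (np.int32(34), array([-0.007,  0.044,  0.026])), (np.int32(45), array([ 0.025, -0.041,  0.026]))]
the job is handed in; nothing more can be done
```

I scooped all four balls from the tub into the hopper, put the scoop back on its mat, pressed the dial past the third click and handed in while still holding it down. The robot's clock read about 46 s at that point.

**Last checks:**
- **Balls:** The top camera showed four separate balls in the hopper before the press. The arm blocked that view during the press, so the top camera found none. The scene picture then showed three balls clearly, and the fourth only through the clear wall. The final scene check still showed three, within about 70 mm of the hopper floor centre.
- **Scoop:** It stands upright within a few millimetres of the mat's centre. I released it fully, and its handle had not moved during the press.
- **Dial:** The paddle's slope gave about 0.92 rad, and the upward force of about 16 N had started to climb, as expected at the hard stop. The white line on the disc was hard to read from this angle and did not clearly line up with the red dot, so I relied on the slope and force.

**One contact on the way:** On the first pour attempt the scoop's back edge touched the feeder's dial disc or head, stopping at the 12 N contact limit. No ball was lost and the dial did not appear to turn. I moved the scoop 24 mm sideways and poured from there.

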